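# Drop the carburettor parts through the trap hopper and strap it shut

## Task

Empty the little trap hopper on the carburettor bench: throw its lever right over so that the trap-door swings fully open and drops all three parts into the sorting box below, without handling the parts. Then swing the trap shut and latch it: press the raised slotted strap down over the lever's stud until the slot bottoms on the stud and draws the trap up tight, so that it stays so when you let go. Stop when you feel it bottom: forcing the strap drags its bolt out of place. Leave the other things on the bench where they are.

Things in the scene. Friction and masses are not known exactly. Their poses are not given: they have to be found in the camera images.
- stand: Fixed grey steel stand carrying a bottomless aluminium hopper (inside 140 mm along x, 110 mm along y, walls from 151 to 211 mm above the bench, open on top). Origin on the bench under the hopper's centre; z up. Both hinges lie along its x axis; the lever and the strap are on its +x side, swinging parallel to its y-z plane. Legs and rails reach from -136 to +92 mm in y and +-104 mm in x.
- trap (a joint): Angle of the trap-door with its lever, one rigid steel part on a shaft along the stand's x axis: 0 = drawn up tight, grows to the stop at 1.0 = fully open (free edge hanging down towards the sorting box). Starts unlatched, about 0.07 open. The shaft is stiff (about 0.35 N m, 3 to 4 N at the lever's bar), so the trap stays about where it is left, even loaded; but see trap_hinge.
- trap_hinge (a point): Point on the axis of the trap's shaft, in the plane of the lever, fixed on the stand at x +127, y +58, z 147 mm; the trap's swing centre. In the last 0.08 rad before shut the lever squeezes a sprung rubber stop (up to 12 N, 50 mm above the shaft), so a trap swung shut and let go springs back by about 0.03 to 0.06 rad.
- lever_grip (a point): Middle of the graspable part of the lever's bar: a round steel bar, 14 mm thick, along the stand's x axis, sticking out 66 mm from the lever towards the stand's +x. It lies 130 mm from the shaft's axis; straight above it when the trap is shut, and moves towards the stand's -y and down as the trap opens. The point is 40 mm out from the face of the lever.
- strap (a joint): Angle of the slotted strap, a flat steel bar 8 mm thick, about its bolt (axis along the stand's x): 0 = level, grows to 0.8 as its free end is raised; starts raised, clear of the lever and stud, and is stiff enough (0.25 N m) to stay where it is left. Shut the trap before it comes down. Latched, it ends between -0.08 and +0.10, depending on the stud's height.
- strap_pivot (a point): Centre of the strap's bolt on the stand, x +112, y -42, z 222 mm; the swing centre (clamped: see strap_tab). 100 mm along from the bolt the strap's lower edge has a tapering slot (closed at the top, faces leaning 20 degrees, mouth about 35 mm wide). Pressed down over the sprung-back stud it wedges the trap shut; this takes about 5 N at the strap's end bar, and a hard rise in force tells that the slot has bottomed.
- stud_line (a point): Point on the lever 75 mm from the shaft's axis on the line to the bar. The latch stud, a round steel pin 12 mm thick along the stand's x axis on the hopper side of the lever, is clamped in a long hole there: it stands 69 to 84 mm from the shaft's axis, differently each time and not given, so how far down the strap goes must be felt (or seen).
- strap_tab (a point): Middle of the graspable part of the strap's end bar: a round steel bar, 14 mm thick, along the stand's x axis, reaching from the strap 74 mm towards the stand's -x. It lies 160 mm from the bolt along the strap and 13 mm to the strap's upper side (235 mm above the bench when level). The point is 46 mm from the strap's face. Pressing it down with over some 35 N once the slot has bottomed drags the strap's bolt up out of its clamp, which must not happen.
- tray: Red plastic sorting box, loose, 176 x 166 mm (x, y), 48 mm high, walls and floor 4 mm, standing under the hopper between the stand's legs. Origin: centre of its underside.
- float: Brass carburettor float, two parallel round floats joined by a bridge, 60 x 44 x 21 mm, lying in the hopper on the trap at the start. Origin: centre of its underside.
- bowl: Open rectangular cast-aluminium float bowl, 64 x 36 x 30 mm, lying in the hopper on the trap at the start. Origin: centre of its underside.
- slide: Steel throttle slide, a lying cylinder 28 mm thick and 60 mm long, in the hopper on the trap at the start. Origin: middle of its underside as it lies at the start.
- manifold: Bystander: cloudy aluminium intake manifold, 115 x 55 x 95 mm, standing on the bench beside the stand. Origin: centre of its underside.
- pick: Bystander: hooked steel pick with a black handle, 175 mm long along its x axis, lying on the bench. Origin: near its middle, on the bench.
- tin: Bystander: steel tin, 66 mm thick, 110 mm high, standing on the bench. Origin: centre of its underside.

How it is judged:
On the way:
1. the trap is swung fully open (within 0.12 rad of its stop) and all three parts lie in the sorting box (value of joint trap above 0.88 rad and x of float in the frame of tray between -0.085 and 0.085 m and y of float in the frame of tray between -0.08 and 0.08 m and z of each of float, bowl, slide in the frame of tray below 0.065 m and x of bowl in the frame of tray between -0.085 and 0.085 m and y of bowl in the frame of tray between -0.08 and 0.08 m and x of slide in the frame of tray between -0.085 and 0.085 m and y of slide in the frame of tray between -0.08 and 0.08 m), for 0.2 s.
At the end, for the whole second after the job is handed in: The trap is shut and drawn up tight (within 0.028 rad), the strap is down on the stud (below 0.13 rad), and all three parts lie at rest in the sorting box (value of joint trap below 0.028 rad and value of joint strap below 0.13 rad and x of float in the frame of tray between -0.085 and 0.085 m and y of float in the frame of tray between -0.08 and 0.08 m and z of each of float, bowl, slide in the frame of tray below 0.065 m and x of bowl in the frame of tray between -0.085 and 0.085 m and y of bowl in the frame of tray between -0.08 and 0.08 m and x of slide in the frame of tray between -0.085 and 0.085 m and y of slide in the frame of tray between -0.08 and 0.08 m and linear speed of each of float, bowl, slide below 0.05 m/s); the robot touches nothing.
It fails at once if the strap's bolt is dragged more than 4 mm out of place (distance of strap_pivot from where it was at the start of the episode above 0.004 m).
It fails at once if the fingers handle one of the parts (contact force between the fingers and float above 1 N or contact force between the fingers and bowl above 1 N or contact force between the fingers and slide above 1 N).
It fails at once if a bystander is displaced by more than 30 mm (distance of any of manifold, pick, tin from where it was at the start of the episode above 0.03 m).
It also fails if it takes over 54 s, if anything falls off the work surface, if the arm or the gripper's body presses on something with over 40 N, if the wrist force passes 120 N, or if a joint passes its speed limit or range.

## Robot

A 6-joint arm with a two-finger parallel gripper is mounted at the origin on the work surface. World frame = base frame: x ahead of the robot, y to its left, z up, the work surface at z = 0. Lengths are in m, angles in rad, forces in N, time in s.
With the tool pointing down it reaches from about 0.3 to 0.875 m from the base axis. Payload 6.4 kg.
Tool frame: the origin (TCP) lies on the centre line of the jaws, within the pads' length; the fingertips stand ctrl.nose_length ahead of it and the grasp point (between the pads) lies 6 mm ahead of it (ctrl.nose_length is the distance from the TCP to the fingertips, in m); x points along the fingers, y is the direction in which the jaws open and shut, and the axes are right-handed (so a half turn about x gives the same grasp; the last joint's range is limited). The gripper opens to 85 mm and grips with 20 to 120 N. Pads are 22 mm wide; open, the fingers measure 114 mm over their backs; the gripper's body (76 mm by 85 mm) begins 54 mm behind the grasp point. The pads swing forward as they close: fully open they stand 13 mm farther back than shut.
Start: joints at [1.055, 0.181, 1.607, -0, 1.354, -0.206], TCP at [0.175, 0.548, 0.256] pointing down, gripper open.
Joint ranges: [-2.99, 2.99], [-0.89, 2.07], [0.3, 2.58], [-1.14, 4.28], [0, 2.63], [-3.12, 3.12]. Speed limits (rad/s): [2.57, 2.57, 3.01, 3.14, 3.14, 3.14].

## Interface

Orientations are given as a unit quaternion [w, x, y, z].
In Python, from bench import telemetry, cams, workorder, spotter, ctrl gives the robot as it stands. The module is installed in compiled form; this text tells all that it offers.
- The arm moves only by the tool servo_tool, never from a script. Its argument "targets" is one flat list of numbers, 4 for each row, row after row: the shift along the tool's x, y, z in mm, then the turn about the tool's x in rad. A call has exactly 5 rows; each row shifts and turns the commanded pose from where the row before left it, along the tool's axes as they then stand; what a row does not reach is not made up. A row lasts 1/10 s, in which the tool goes at most 50 mm and 8.59 degrees, less where a joint would pass 70% of its speed; a pose out of reach is approached as far as the arm can. A call is refused whole if a number of a shift passes 50 or a number of a turn 0.15, either way. A call with a gripper value outside its range is refused whole. "fingers" is the finger opening in mm, from 0 to 85.4, set as the call begins (left out, the last holds). The fingers move at their own pace and stop on an object; the grip force is fixed at half the most. Time passes only in rows, so rows that do not move let the fingers close, or fill a call up. It gives the time, the measured TCP pose, the force and the opening at its end, in the units of the state.
- telemetry.get_obs(): the state, without advancing time (a new reading comes with each control period).
- cams.camera(name): name is "scene" or "side" or "wrist"; returns (picture, depth): 480x640x3 uint8, blue, green, red; 480x640 float32, m along the optical axis (not along the pixel's ray), 0 where there is no reading.
- cams.camera_params(name): a dict with "intrinsics" (3x3 intrinsics, pixels), "R" (3x3) and "t" (3): a world point X has camera coordinates R X + t; the wrist camera has in their place "mount" (4x4, takes a point from camera to tool coordinates, whose origin is the TCP and whose axes are the tool frame's). Camera axes: x right, y down, z forward; pixel columns grow to the right and rows downward; lengths in m; the calibration is good to about 2 mm. A picture is of the moment at which its call begins: read the wrist's pose just before it. camera_params takes no time and is no camera call.
- workorder.hand_in(): hands the job in, once; it reports no verdict.
Trained networks look in the newest picture that a camera, given by its name, has taken for a name from the list of things; names that differ only in an ending like _2 or _b are one class to them, and where a whole thing is asked for, a point or a joint stands for the part that bears it (a point fixed in the world has none). Each returns a list of dicts, best first, with "score" (0 to 1); they miss things now and then, are a little off and sometimes report something else, mostly with a low value. They report only what shows in the picture. A call takes as long as a camera call.
- spotter.search_frame(camera, thing): "pixel" ([column, row] in pixels, amid what is visible of it).
The state is a dict: "time_s": time; "q": joint angles; "dq": joint speeds; "joint_efforts": joint torques, N m; "eef_pos": TCP position; "eef_rot": TCP orientation; "wrist_force": force on the tool from outside, world axes, zero at the start; "torque": the same for the moment, N m; "opening": opening from 0.0 (shut) to 1.0 (fully open).
Only numpy, scipy, OpenCV 4.12 (cv2) and the standard library are available. Lean on these libraries where they do the work, as an engineer would, in place of code of your own. Each camera call takes 0.05 s, during which the arm holds its last target.

## Working session

There is one attempt and no reset: what is moved stays moved. The work goes in short steps, Python scripts to look and compute and a tool call to move; the robot and the scene stay as the last step left them, time stands still between calls to the robot, and variables do not carry over. Pictures are saved under pics/ and viewed, and the job is handed in when it is done.

Besides the shell and the picture viewer there is one more tool, called after "Call:" in YAML: its name, and indented under it one key for each argument. servo_tool: Moves the arm, as the interface text tells. Its arguments: {"type":"object","properties":{"targets":{"type":"array","items":{"type":"number"}},"fingers":{"type":"number"}},"required":["targets"]}

```bash
mkdir -p pics; ls; python3 - <<'E'
from bench import telemetry, cams, workorder, spotter, ctrl
import cv2,numpy as np
np.set_printoptions(precision=4,suppress=True)
print(telemetry.get_obs(), ctrl.nose_length)
for n in ["scene","side"]:
    p,d=cams.camera(n); cv2.imwrite(f"pics/{n}0.png",p); np.save(f"{n}0.npy",d); print(n,cams.camera_params(n))
print(cams.camera_params("wrist"))
E
```

```text
pics
{'time_s': 0.0, 'q': array([ 1.0547,  0.1816,  1.608 , -0.    ,  1.3538, -0.2063]), 'dq': array([-0.0005, -0.    , -0.0017, -0.0007, -0.0013, -0.0001]), 'joint_efforts': array([  0.0005, -44.488 , -35.1332,  -0.0002,   0.0092,   0.    ]), 'eef_pos': array([0.175 , 0.5472, 0.2554]), 'eef_rot': array([ 0.6984,  0.1085,  0.6989, -0.1097]), 'wrist_force': array([ 0.5897, -0.5846, -0.1615]), 'torque': array([ 0.0306, -0.0078,  0.006 ]), 'opening': 1.0032564568424895} 0.025
scene {'intrinsics': array([[513.3162,   0.    , 313.9508],
       [  0.    , 513.3162, 237.9613],
       [  0.    ,   0.    ,   1.    ]]), 'R': array([[-0.0835,  0.9965,  0.0108],
       [ 0.8092,  0.0741, -0.5828],
       [-0.5815, -0.0399, -0.8126]]), 't': array([ 0.0699, -0.3833,  1.8261])}
side {'intrinsics': array([[606.3405,   0.    , 329.7019],
       [  0.    , 606.3405, 237.1591],
       [  0.    ,   0.    ,   1.    ]]), 'R': array([[ 0.9567, -0.2908, -0.0096],
       [-0.1978, -0.6256, -0.7547],
       [ 0.2135,  0.7239, -0.656 ]]), 't': array([-0.5631,  0.2476,  1.5659])}
{'intrinsics': array([[347.4935,   0.    , 315.7904],
       [  0.    , 347.4935, 236.3173],
       [  0.    ,   0.    ,   1.    ]]), 'mount': array([[ 0.    , -0.3063,  0.952 , -0.1176],
       [ 1.    ,  0.0011,  0.0003, -0.0004],
       [-0.0012,  0.9519,  0.3063, -0.0782],
       [ 0.    ,  0.    ,  0.    ,  1.    ]])}
```

View pics/scene0.png

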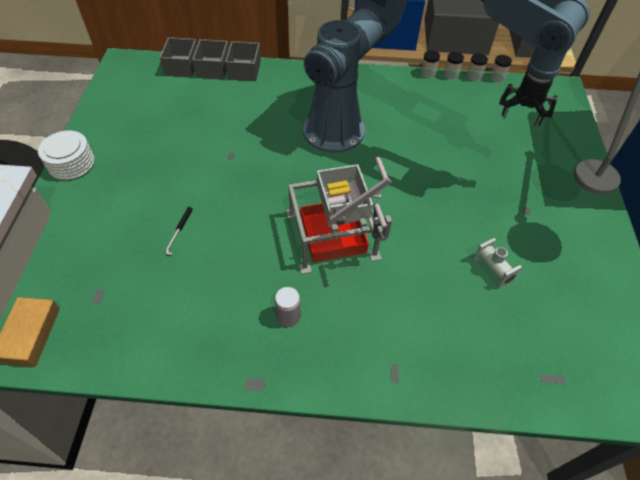

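View pics/side0.png

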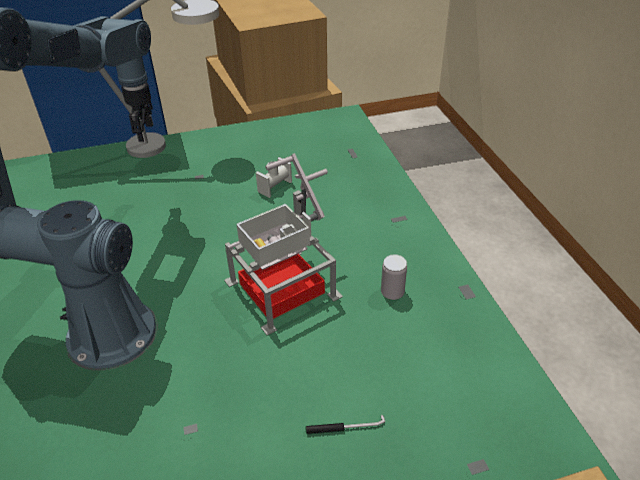

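```bash
python3 - <<'E'
import cv2
p=cv2.imread("pics/scene0.png"); cv2.imwrite("pics/scene0z.png",cv2.resize(p[140:290,260:420],None,fx=5,fy=4.0*1.0,interpolation=cv2.INTER_CUBIC)[:600,:800])
p=cv2.imread("pics/side0.png"); cv2.imwrite("pics/side0z.png",cv2.resize(p[140:340,210:370],None,fx=3,fy=3,interpolation=cv2.INTER_CUBIC))
E
```

```text
(no output)
```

View pics/scene0z.png

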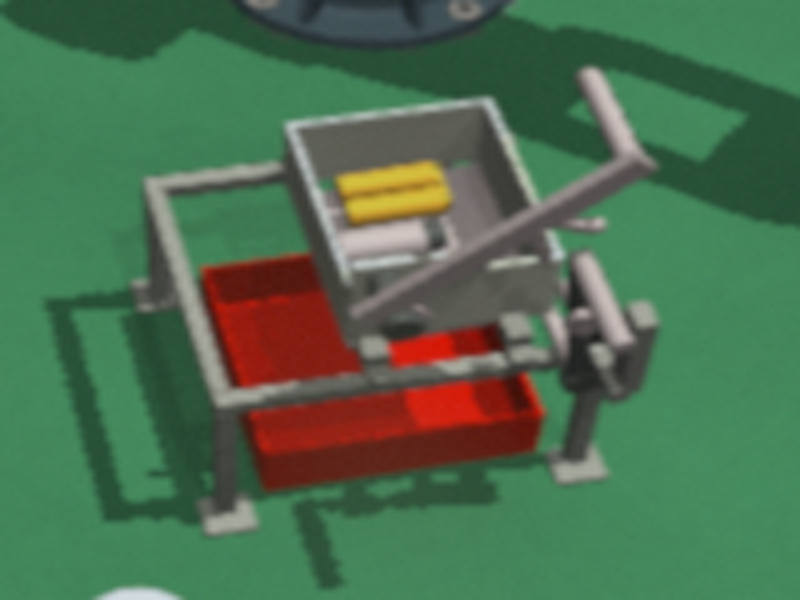

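View pics/side0z.png

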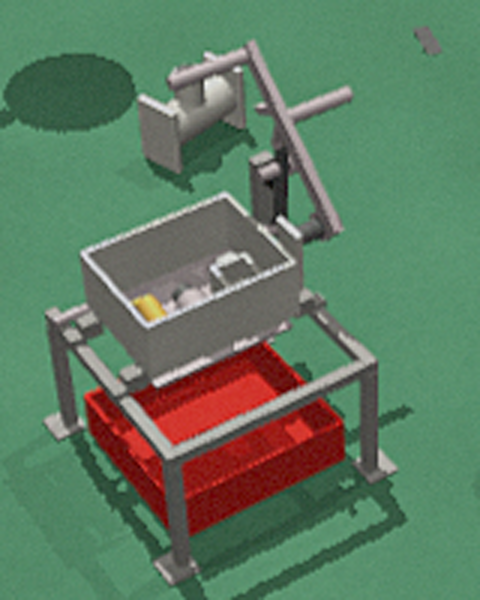

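```bash
cat > h.py <<'E'
import numpy as np,cv2
np.set_printoptions(precision=4,suppress=True)
from bench import telemetry, cams, workorder, spotter, ctrl
def cloud(n,d):
    P=cams.camera_params(n);K=P["intrinsics"]
    v,u=np.mgrid[:480,:640]
    X=np.stack([(u-K[0,2])*d/K[0,0],(v-K[1,2])*d/K[1,1],d],-1)
    W=(X-P["t"])@P["R"]; W[d<=0]=np.nan
    return W
def proj(n,X):
    P=cams.camera_params(n); c=P["R"]@np.asarray(X)+P["t"]; p=P["intrinsics"]@c; return p[:2]/p[2]
E
python3 - <<'E'
from h import *
for n in ["scene","side"]:
    W=cloud(n,np.load(n+"0.npy"));Z=W[...,2]
    m=(Z>0.203)&(Z<0.217)&(abs(W[...,0]-.45)<.25)&(abs(W[...,1]-0.05)<.3)
    pts=W[m]; print(n,len(pts))
    v,u=np.where(m)
    im=np.zeros((600,600,3),np.uint8)
    # topdown x 0.3-0.7 ,y -.15-.25 
    A=W[np.isfinite(Z)&(Z>0.1)&(Z<0.4)]
    a=((A[:,0]-.25)*1200).astype(int);b=((A[:,1]+.2)*1200).astype(int)
    ok=(a>=0)&(a<600)&(b>=0)&(b<600); a,b,A=a[ok],b[ok],A[ok]
    for i,j,z in zip(a,b,A[:,2]): cv2.circle(im,(j,599-i),2,tuple(int(c) for c in cv2.applyColorMap(np.array([[int((z-.1)/.3*255)]],np.uint8),cv2.COLORMAP_JET)[0,0]),-1)
    cv2.imwrite(f"pics/top_{n}.png",im)
    r=cv2.minAreaRect((pts[:,:2]*1000).astype(np.float32)); print(r)
for t in ["stand","tray","lever_grip","strap_tab","strap","trap","manifold","tin","pick","bowl","float","slide","stud_line"]:
    for n in ["scene","side"]:
        r=spotter.search_frame(n,t); print(t,n,[(np.round(x["pixel"]),round(x["score"],2)) for x in r[:2]])
E
```

```text
scene 419
((475.4951171875, 69.64877319335938), (219.6997528076172, 150.7729034423828), 18.176740646362305)
side 579
((477.4115295410156, 66.73092651367188), (221.2848358154297, 146.88705444335938), 20.771427154541016)
stand scene []
stand side []
tray scene [(array([324., 237.]), 0.7)]
tray side [(array([285., 285.]), 0.77), (array([298., 176.]), 0.68)]
lever_grip scene [(array([373., 208.]), 0.6)]
lever_grip side [(array([279., 233.]), 0.89)]
strap_tab scene [(array([370., 196.]), 0.56)]
strap_tab side [(array([296., 173.]), 0.84), (array([277., 242.]), 0.51)]
strap scene [(array([366., 193.]), 0.75), (array([286., 309.]), 0.69)]
strap side [(array([301., 179.]), 0.94)]
trap scene [(array([373., 213.]), 0.81), (array([339., 196.]), 0.53)]
trap side [(array([286., 225.]), 0.91), (array([285., 228.]), 0.19)]
manifold scene [(array([495., 261.]), 0.92)]
manifold side [(array([271., 179.]), 0.6)]
tin scene [(array([285., 307.]), 0.93)]
tin side [(array([393., 279.]), 0.74), (array([284., 289.]), 0.18)]
pick scene [(array([180., 219.]), 0.7), (array([286., 306.]), 0.45)]
pick side [(array([334., 424.]), 0.86)]
bowl scene []
bowl side []
float scene [(array([338., 185.]), 0.75), (array([368., 198.]), 0.54)]
float side [(array([260., 243.]), 0.52)]
slide scene [(array([339., 194.]), 0.45)]
slide side []
stud_line scene [(array([373., 207.]), 0.64)]
stud_line side [(array([278., 229.]), 0.71)]
```

```bash
python3 - <<'E'
import cv2,numpy as np
cv2.imwrite("pics/top2.png",np.hstack([cv2.imread("pics/top_scene.png")[:,50:450],cv2.imread("pics/top_side.png")[:,50:450]]))
E
```

```text
(no output)
```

View pics/top2.png

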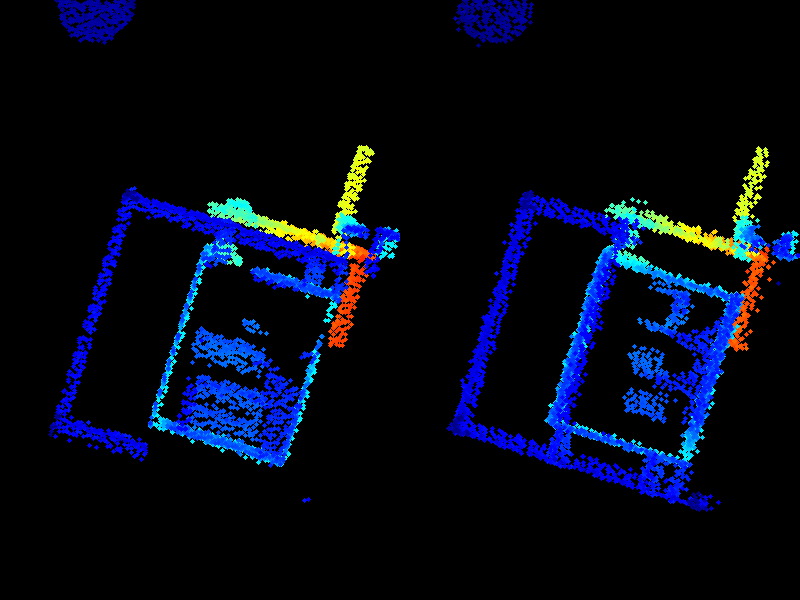

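```bash
python3 - <<'E'
from h import *
from scipy.optimize import least_squares
def rect(p,hx,hy):
    q=np.abs(p)-[hx,hy]; o=np.maximum(q,0)
    return np.linalg.norm(o,axis=1)+np.minimum(q.max(1),0)
S=[]
for n in ["scene","side"]:
    W=cloud(n,np.load(n+"0.npy"));Z=W[...,2]
    m=(Z>0.205)&(Z<0.215)&(abs(W[...,0]-.45)<.2)&(abs(W[...,1]-0.07)<.15)
    S.append(W[m])
def f(x,P,robust=True):
    c,s=np.cos(x[2]),np.sin(x[2]); q=(P[:,:2]-x[:2])@np.array([[c,-s],[s,c]])
    return rect(q,.0715,.0565)
for P in (S[0],S[1],np.vstack(S)):
    best=None
    for x0 in ([.45,.05,.27],[.44,.06,.27],[.46,.04,.2],[.45,.06,.3]):
        r=least_squares(f,x0,args=(P,),loss='cauchy',f_scale=.002)
        if best is None or r.cost<best.cost: best=r
    print(best.x,best.cost,len(P),np.median(abs(f(best.x,P))))
x=best.x; np.save("stand.npy",x)
c,s=np.cos(x[2]),np.sin(x[2]);R=np.array([[c,-s],[s,c]])
def st(p): return np.r_[x[:2]+R@np.array(p[:2]),p[2]]
# check lever bar & strap bar points in stand frame
for n in ["scene","side"]:
    W=cloud(n,np.load(n+"0.npy")); A=W[np.isfinite(W[...,2])].reshape(-1,3)
    q=(A[:,:2]-x[:2])@R; q=np.c_[q,A[:,2]]
    b=q[(q[:,0]>.150)&(q[:,0]<.20)&(abs(q[:,1]-.05)<.05)&(q[:,2]>.23)]; print(n,"leverbar",len(b),b.mean(0),b.min(0),b.max(0))
    for lo in (.22,.24,.26,.28,.30,.32,.34):
        b=q[(q[:,0]>.098)&(q[:,0]<.125)&(q[:,1]>-.1)&(q[:,1]<.12)&(abs(q[:,2]-lo)<.004)]
        if len(b): print(" strap z",lo,len(b),np.median(b,0))
    b=q[(q[:,0]>.04)&(q[:,0]<.095)&(abs(q[:,1]-.07)<.06)&(q[:,2]>.3)]; print(n,"strapbar",len(b),np.median(b,0),b.min(0),b.max(0))
for nm,p in dict(hinge=(.127,.058,.147),grip0=(.167,.058,.277),pivot=(.112,-.042,.222)).items(): print(nm,st(p))
E
```

```text
[0.451  0.045  0.3006] 0.0009841806345093041 335 0.0017740529716464837
[0.4507 0.0457 0.3092] 0.0012548576260463782 476 0.001998929065686418
[0.4508 0.0454 0.3062] 0.0022508952778507833 811 0.0019108994481869257
scene leverbar 102 [0.1769 0.0428 0.2818] [0.1502 0.0371 0.2725] [0.1988 0.0504 0.2865]
 strap z 0.22 23 [ 0.1194 -0.0388  0.2219]
 strap z 0.24 31 [ 0.1138 -0.0521  0.2414]
 strap z 0.26 27 [ 0.114  -0.0321  0.2606]
 strap z 0.28 49 [ 0.1145 -0.0023  0.2796]
 strap z 0.3 40 [0.1139 0.0191 0.2993]
 strap z 0.32 33 [0.1142 0.0375 0.3196]
 strap z 0.34 39 [0.1133 0.0627 0.3402]
scene strapbar 99 [0.0684 0.0673 0.3434] [0.0409 0.0609 0.3363] [0.0947 0.0765 0.3483]
side leverbar 80 [0.1737 0.042  0.279 ] [0.1503 0.0353 0.2717] [0.1968 0.051  0.2856]
 strap z 0.22 30 [0.1099 0.0465 0.2215]
 strap z 0.24 30 [ 0.1106 -0.0482  0.24  ]
 strap z 0.26 33 [ 0.1108 -0.0259  0.2607]
 strap z 0.28 31 [ 0.1091 -0.0033  0.2805]
 strap z 0.3 31 [0.1099 0.0172 0.3002]
 strap z 0.32 28 [0.1107 0.04   0.3202]
 strap z 0.34 33 [0.109  0.0632 0.34  ]
side strapbar 105 [0.0671 0.0667 0.3405] [0.04   0.0577 0.3314] [0.095  0.0791 0.3468]
hinge [0.5544 0.139  0.147 ]
grip0 [0.5926 0.1511 0.277 ]
pivot [0.5703 0.0391 0.222 ]
```

```bash
cat >> h.py <<'E'
from scipy.spatial.transform import Rotation as Ro
X=np.load("stand.npy");_c,_s=np.cos(X[2]),np.sin(X[2]);RS=np.array([[_c,-_s,0],[_s,_c,0],[0,0,1]]);OS=np.r_[X[:2],0]
def st2w(p): return OS+RS@np.asarray(p,float)
def w2st(p): return (np.asarray(p)-OS)@RS
def toolR(o): q=o["eef_rot"]; return Ro.from_quat([q[1],q[2],q[3],q[0]]).as_matrix()
def rep():
    o=telemetry.get_obs(); T=toolR(o)
    print("t",round(o["time_s"],2),"tcp stand mm",np.round(w2st(o["eef_pos"])*1000,1),"F stand",np.round(o["wrist_force"]@RS,1),"open",round(o["opening"],3),"q",o["q"])
    print("tool axes in stand (cols):\n",RS.T@T)
    return o,T
def shift(p):
    "tool shift in mm to bring TCP to stand point p mm"
    o=telemetry.get_obs(); print("shift",np.round((toolR(o).T@(st2w(np.array(p)/1000)-o["eef_pos"]))*1000,1))
E
python3 - <<'E'
from h import *
o,T=rep()
E
```

```text
t 1.4 tcp stand mm [-111.3  561.9  256.3] F stand [ 0.2 -0.2 -0.2] open 1.001 q [ 1.0547  0.1808  1.607  -0.      1.3538 -0.2063]
tool axes in stand (cols):
 [[-0.      0.5778  0.8162]
 [-0.0001  0.8162 -0.5778]
 [-1.     -0.0001 -0.    ]]
```

Call:
servo_tool:
  targets: [-10,0,0,0.145,-10,0,0,0.145,-10,0,0,0.145,-10,0,0,0.145,-10,0,0,0.145]

```text
time_s: 1.9
eef_pos: [0.1753, 0.5476, 0.3067]
eef_rot: [0.614, 0.352, 0.613, -0.352]
wrist_force: [0.8, 0.6, 0.6]
opening: 1.0
```

Call:
servo_tool:
  targets: [-10,0,0,0.145,-10,0,0,0.145,-10,0,0,0.145,-10,0,0,0.145,-10,0,0,0.145]

```text
time_s: 2.4
eef_pos: [0.1753, 0.5476, 0.3567]
eef_rot: [-0.449, -0.546, -0.449, 0.546]
wrist_force: [-0.3, 0.1, -0.0]
opening: 0.999
```

Call:
servo_tool:
  targets: [-10,0,0,0.145,-10,0,0,0.145,-10,0,0,0.145,-10,0,0,0.145,-10,0,0,0.145]

```text
time_s: 2.9
eef_pos: [0.1753, 0.5476, 0.4067]
eef_rot: [-0.226, -0.67, -0.226, 0.67]
wrist_force: [0.0, 1.0, -0.4]
opening: 1.0
```

Call:
servo_tool:
  targets: [-10,0,0,0.145,0,0,0,0.145,0,0,0,0.061,0,0,0,0,0,0,0,0]

```text
time_s: 3.4
eef_pos: [0.1753, 0.5476, 0.4162]
eef_rot: [-0.108, -0.699, -0.108, 0.699]
wrist_force: [-0.0, -0.3, 0.5]
opening: 0.999
```

```bash
python3 - <<'E'
from h import *
o,T=rep(); shift([178,49,400])
E
```

```text
t 3.4 tcp stand mm [-111.4  561.9  416.2] F stand [-0.1 -0.3  0.5] open 0.999 q [1.0547 0.0977 1.384  0.     1.66   2.3178]
tool axes in stand (cols):
 [[-0.0002  0.0015 -1.    ]
 [-0.0001 -1.     -0.0015]
 [-1.      0.0001  0.0002]]
shift [  16.2  513.3 -288.6]
```

Call:
servo_tool:
  targets: [0,34,-19,0,0,34,-19,0,0,34,-19,0,0,34,-19,0,0,34,-19,0]
  fingers: 45

```text
time_s: 3.9
eef_pos: [0.3179, 0.413, 0.4163]
eef_rot: [0.108, 0.699, 0.108, -0.699]
wrist_force: [0.5, -0.1, 0.2]
opening: 0.524
```

Call:
servo_tool:
  targets: [0,34,-19,0,0,34,-19,0,0,34,-19,0,0,34,-19,0,0,34,-19,0]

```text
time_s: 4.4
eef_pos: [0.4598, 0.2793, 0.4164]
eef_rot: [0.108, 0.699, 0.108, -0.699]
wrist_force: [0.3, 0.9, 0.9]
opening: 0.523
```

Call:
servo_tool:
  targets: [0,34,-19,0,0,34,-19,0,0,34,-19,0,0,34,-19,0,0,37,-22,0]

```text
time_s: 4.9
eef_pos: [0.6052, 0.1441, 0.4164]
eef_rot: [0.108, 0.699, 0.108, -0.699]
wrist_force: [0.5, 0.2, 0.2]
opening: 0.528
```

```bash
python3 - <<'E'
from h import *
o,T=rep(); shift([178,46,278])
p,d=cams.camera("wrist"); cv2.imwrite("pics/w1.png",p)
M=cams.camera_params("wrist");K=M["intrinsics"];v,u=np.mgrid[:480,:640]
C=np.stack([(u-K[0,2])*d/K[0,0],(v-K[1,2])*d/K[1,1],d,np.ones_like(d)],-1)@M["mount"].T
W=C[...,:3]@T.T+o["eef_pos"]; Q=((W-OS)@RS)*1000; Q[d<=0]=np.nan
b=Q[(Q[...,0]>150)&(Q[...,0]<195)&(abs(Q[...,1]-50)<40)&(Q[...,2]>240)&(Q[...,2]<300)]
print(len(b),np.median(b,0),np.percentile(b,[2,98],axis=0))
E
```

```text
t 4.9 tcp stand mm [176.9  47.6 416.4] F stand [0.6 0.1 0.2] open 0.528 q [0.0432 0.2074 1.26   0.0002 1.6742 1.3062]
tool axes in stand (cols):
 [[ 0.0001  0.0016 -1.    ]
 [ 0.0002 -1.     -0.0016]
 [-1.     -0.0002 -0.0001]]
shift [138.4   1.6  -1. ]
969 [173.6477  45.3453 282.1739] [[151.0388  38.6288 277.4739]
 [194.0501  51.5517 284.0352]]
```

View pics/w1.png

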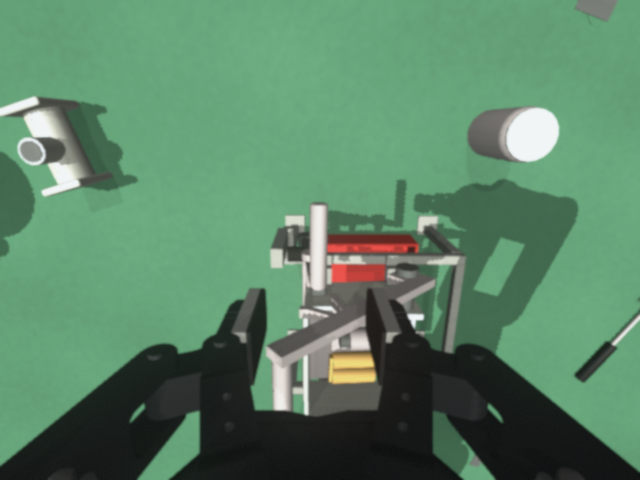

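Call:
servo_tool:
  targets: [30,0,0,0,35,1,0,0,35,1,0,0,20,0,0,0,10,0,0,0]

```text
time_s: 5.45
eef_pos: [0.6037, 0.1432, 0.2833]
eef_rot: [-0.108, -0.697, -0.108, 0.7]
wrist_force: [-0.2, 0.1, 0.0]
opening: 0.53
```

Call:
servo_tool:
  targets: [0,0,0,0,0,0,0,0,0,0,0,0,0,0,0,0,0,0,0,0]
  fingers: 22

```text
time_s: 5.95
eef_pos: [0.6053, 0.1433, 0.2873]
eef_rot: [0.108, 0.699, 0.108, -0.698]
wrist_force: [-0.0, 0.3, 0.5]
opening: 0.258
```

```bash
python3 - <<'E'
from h import *
o,T=rep()
p,d=cams.camera("wrist"); cv2.imwrite("pics/w2.png",p)
p,d=cams.camera("side"); cv2.imwrite("pics/s2.png",cv2.resize(p[100:340,180:420],None,fx=2.5,fy=2.5))
E
```

```text
t 5.95 tcp stand mm [176.8  46.7 287.3] F stand [0.1 0.3 0.5] open 0.258 q [ 0.0419  0.2598  1.4495 -0.      1.4307  1.3067]
tool axes in stand (cols):
 [[ 0.0015 -0.0002 -1.    ]
 [-0.0004 -1.      0.0002]
 [-1.      0.0004 -0.0015]]
```

View pics/w2.png

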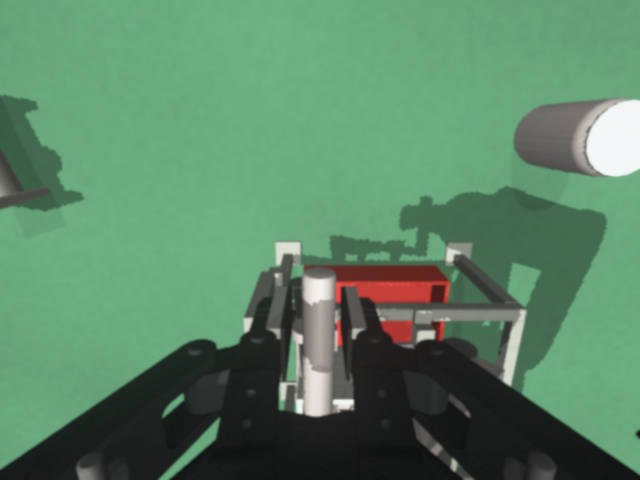

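View pics/s2.png

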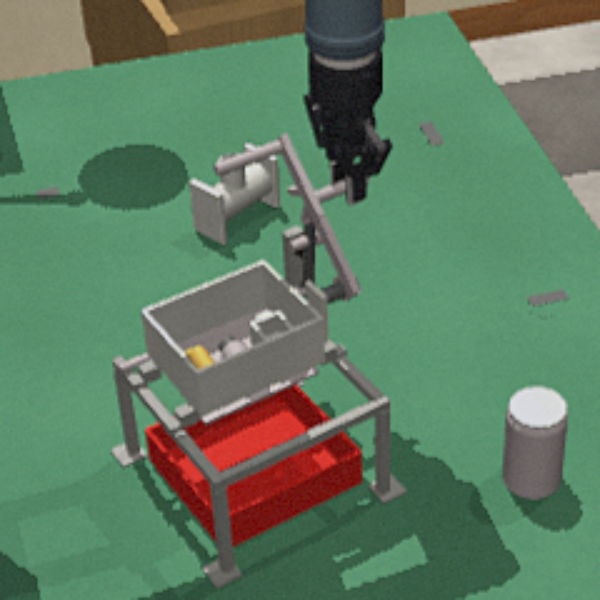

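Call:
servo_tool:
  targets: [2,15,0,0,3,11.5,0,0,4,11,0,0,4.5,10.5,0,0,5.5,10,0,0]

```text
time_s: 6.55
eef_pos: [0.6227, 0.0866, 0.2667]
eef_rot: [-0.107, -0.699, -0.107, 0.699]
wrist_force: [-0.5, -0.1, -0.3]
opening: 0.257
```

Call:
servo_tool:
  targets: [6.5,9.5,0,0,7.5,9,0,0,8,8.5,0,0,9,7.5,0,0,9.5,7,0,0]

```text
time_s: 7.05
eef_pos: [0.635, 0.0481, 0.2261]
eef_rot: [0.108, 0.699, 0.108, -0.699]
wrist_force: [0.1, 2.2, 1.3]
opening: 0.259
```

Call:
servo_tool:
  targets: [0,1,0,0,0,1,0,0,0,0,0,0,0,0,0,0,0,0,0,0]

```text
time_s: 7.55
eef_pos: [0.6354, 0.0469, 0.2269]
eef_rot: [-0.108, -0.699, -0.108, 0.699]
wrist_force: [-1.7, 3.3, -2.0]
opening: 0.262
```

```bash
python3 - <<'E'
from h import *
o,T=rep()
for n in ["wrist","scene","side"]:
    p,d=cams.camera(n)
    if n=="side": np.save("side3.npy",d);p=cv2.resize(p[100:340,180:420],None,fx=2.5,fy=2.5)
    if n=="scene": np.save("scene3.npy",d);p=cv2.resize(p[100:300,250:450],None,fx=3,fy=3)
    cv2.imwrite(f"pics/{n}3.png",p)
E
```

```text
t 7.55 tcp stand mm [176.4 -54.2 226.9] F stand [-0.6  3.7 -2. ] open 0.262 q [-0.1124  0.3415  1.4695  0.0002  1.3307  1.1521]
tool axes in stand (cols):
 [[-0.      0.0001 -1.    ]
 [ 0.0002 -1.     -0.0001]
 [-1.     -0.0002  0.    ]]
```

View pics/side3.png

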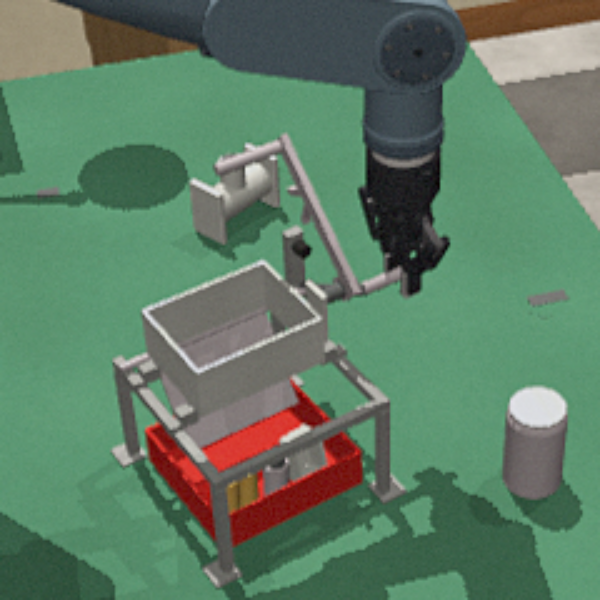

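View pics/scene3.png

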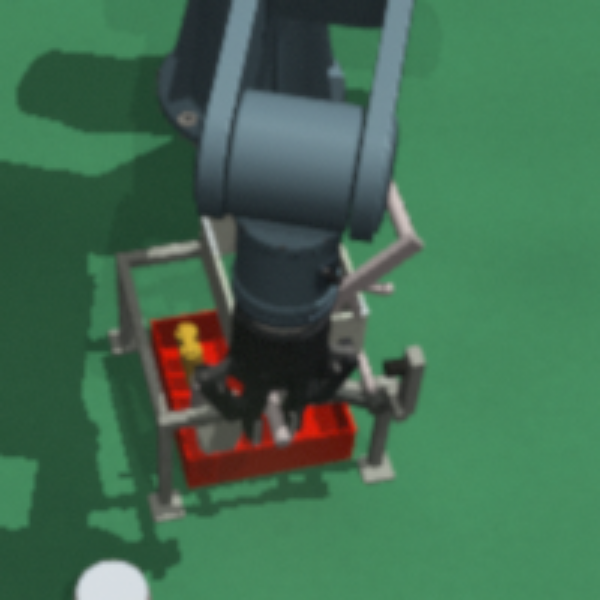

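View pics/wrist3.png

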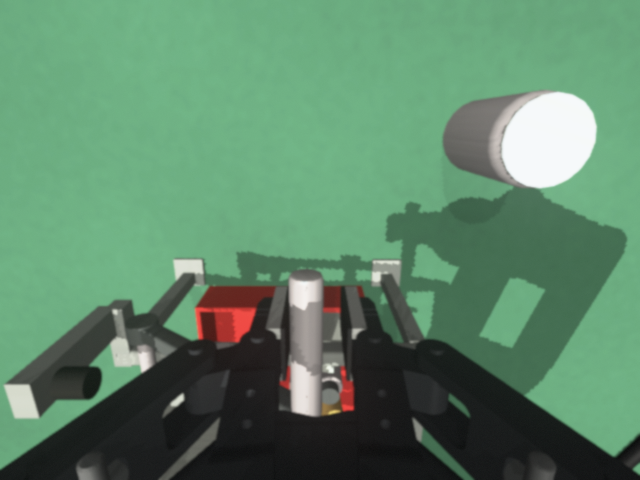

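Call:
servo_tool:
  targets: [1,1.5,0,0,1,1.5,0,0,0,0,0,0,0,0,0,0,0,0,0,0]

```text
time_s: 8.2
eef_pos: [0.6357, 0.0461, 0.2259]
eef_rot: [-0.107, -0.699, -0.11, 0.699]
wrist_force: [-6.8, 10.4, 5.9]
opening: 0.261
```

```bash
python3 - <<'E'
from h import *
o,T=rep()
p,d=cams.camera("side"); cv2.imwrite("pics/s4.png",cv2.resize(p[220:330,220:340],None,fx=5,fy=5,interpolation=cv2.INTER_CUBIC))
Q=((cloud("side",d)-OS)@RS)*1000
# tray contents
m=(abs(Q[...,0])<100)&(abs(Q[...,1])<100)&(Q[...,2]<110)&(Q[...,2]>8)
A=Q[m]; print(np.percentile(A,[1,50,99],axis=0))
for n in ["float","bowl","slide","tray"]:
    for c in ["side"]:
        r=spotter.search_frame(c,n); print(n,[(np.round(x["pixel"]),round(x["score"],2),Q[int(x["pixel"][1]),int(x["pixel"][0])]) for x in r[:2]])
W=Q[220:330,220:340]
E
```

```text
t 8.2 tcp stand mm [176.5 -55.1 225.9] F stand [-3.4 12.   5.9] open 0.261 q [-0.1151  0.3435  1.4691  0.0036  1.3305  1.1476]
tool axes in stand (cols):
 [[ 0.0001  0.001  -1.    ]
 [ 0.0038 -1.     -0.001 ]
 [-1.     -0.0038 -0.0001]]
[[-98.1873 -99.5424   8.5051]
 [-11.0868  -2.2852  44.8888]
 [ 92.4453  80.413  105.7337]]
float [(array([277., 299.]), 0.54, array([-44.038 , -67.5636,  23.6848]))]
bowl [(array([301., 283.]), 0.68, array([ 40.8603, -53.1423,  23.0607]))]
slide []
tray [(array([284., 281.]), 0.79, array([17.9969, -4.0062,  3.5548]))]
```

View pics/s4.png

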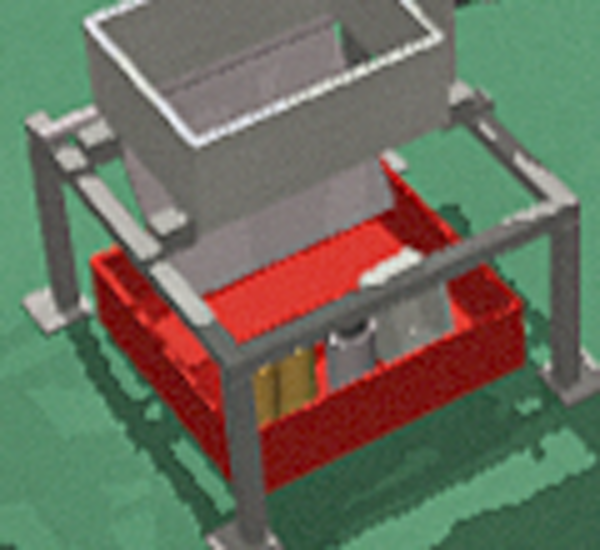

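Call:
servo_tool:
  targets: [0,-4,0,0,0,-4,0,0,-10.5,-7.5,0,0,-10,-8.5,0,0,-9,-9.5,0,0]

```text
time_s: 8.95
eef_pos: [0.6265, 0.0742, 0.2559]
eef_rot: [0.108, 0.699, 0.106, -0.699]
wrist_force: [-1.3, -7.0, 1.7]
opening: 0.256
```

Call:
servo_tool:
  targets: [-8,-10.5,0,0,-7,-11,0,0,-6,-11.5,0,0,-4.5,-12,0,0,-3,-12.5,0,0]

```text
time_s: 9.45
eef_pos: [0.6107, 0.1295, 0.2866]
eef_rot: [0.108, 0.701, 0.106, -0.697]
wrist_force: [1.5, -4.1, 3.6]
opening: 0.258
```

```bash
python3 - <<'E'
from h import *
o,T=rep();shift([176.5,62,288])
E
```

```text
t 9.45 tcp stand mm [177.8  32.  286.6] F stand [ 0.2 -4.4  3.6] open 0.258 q [ 0.0203  0.2623  1.4478 -0.0025  1.4249  1.2869]
tool axes in stand (cols):
 [[ 0.0056 -0.0016 -1.    ]
 [-0.0042 -1.      0.0016]
 [-1.      0.0042 -0.0056]]
shift [ -1.6 -30.    1.3]
```

Call:
servo_tool:
  targets: [-1,-7,0,0,-0.5,-7,0,0,0,-6,0,0,0,-4,0,0,0,-2,0,0]

```text
time_s: 9.95
eef_pos: [0.6014, 0.1549, 0.2846]
eef_rot: [0.108, 0.699, 0.107, -0.699]
wrist_force: [1.9, -6.8, 4.6]
opening: 0.256
```

Call:
servo_tool:
  targets: [0,-1,0,0,0,-1,0,0,0,0,0,0,0,0,0,0,0,0,0,0]

```text
time_s: 10.45
eef_pos: [0.601, 0.1564, 0.2846]
eef_rot: [0.108, 0.699, 0.107, -0.699]
wrist_force: [2.8, -6.1, 5.0]
opening: 0.256
```

```bash
python3 - <<'E'
from h import *
o,T=rep()
E
```

```text
t 10.45 tcp stand mm [176.6  60.6 284.6] F stand [ 0.8 -6.7  5. ] open 0.256 q [ 0.0643  0.26    1.4547 -0.0012  1.4263  1.3301]
tool axes in stand (cols):
 [[ 0.0003 -0.001  -1.    ]
 [-0.0013 -1.      0.001 ]
 [-1.      0.0013 -0.0003]]
```

Call:
servo_tool:
  targets: [0,-1,0,0,0,-1,0,0,0,-1,0,0,0,0,0,0,0,0,0,0]

```text
time_s: 10.95
eef_pos: [0.6003, 0.1588, 0.2848]
eef_rot: [0.108, 0.699, 0.107, -0.699]
wrist_force: [1.6, -8.0, 5.9]
opening: 0.258
```

Call:
servo_tool:
  targets: [0,-1,0,0,0,-1,0,0,0,0,0,0,0,0,0,0,0,0,0,0]

```text
time_s: 11.45
eef_pos: [0.6002, 0.1591, 0.2847]
eef_rot: [0.109, 0.699, 0.105, -0.699]
wrist_force: [3.2, -12.5, 5.1]
opening: 0.258
```

```bash
python3 - <<'E'
from h import *
o,T=rep()
E
```

```text
t 11.45 tcp stand mm [176.7  63.3 284.7] F stand [ -0.7 -12.9   5.1] open 0.258 q [ 0.0704  0.2596  1.4549 -0.0047  1.4255  1.3381]
tool axes in stand (cols):
 [[ 0.0004 -0.0024 -1.    ]
 [-0.0049 -1.      0.0024]
 [-1.      0.0049 -0.0004]]
```

Call:
servo_tool:
  targets: [0,3,0,0,0,2,0,0,0,0,0,0,-15,0,0,0,-30,0,0,0]
  fingers: 45

```text
time_s: 11.95
eef_pos: [0.599, 0.1575, 0.3274]
eef_rot: [-0.108, -0.697, -0.108, 0.701]
wrist_force: [1.2, -0.5, -0.2]
opening: 0.526
```

Call:
servo_tool:
  targets: [-45,0,0,0,-45,0,0,0,0,0,0,0,0,0,0,0,0,0,0,0]
  fingers: 0

```text
time_s: 12.45
eef_pos: [0.6001, 0.1573, 0.4184]
eef_rot: [-0.108, -0.698, -0.108, 0.699]
wrist_force: [0.1, -0.5, -1.0]
opening: -0.003
```

```bash
python3 - <<'E'
from h import *
o,T=rep()
shift([62,66,420])
p,d=cams.camera("side"); np.save("side5.npy",d); cv2.imwrite("pics/s5.png",cv2.resize(p[140:240,260:340],None,fx=7,fy=6,interpolation=cv2.INTER_CUBIC))
Q=((cloud("side",d)-OS)@RS)*1000
m=(Q[...,0]>100)&(Q[...,0]<210)&(Q[...,1]>-70)&(Q[...,1]<130)&(Q[...,2]>150)
im=np.zeros((600,600,3),np.uint8)
for q in Q[m]:
    h=int(np.clip((q[0]-100)/100*255,0,255)); c=cv2.applyColorMap(np.array([[h]],np.uint8),cv2.COLORMAP_JET)[0,0]
    cv2.circle(im,(int((q[1]+70)*3),int(599-(q[2]-150)*3)),3,tuple(int(x) for x in c),-1)
cv2.imwrite("pics/yz5.png",im)
b=Q[(Q[...,0]>150)&(Q[...,0]<195)&(abs(Q[...,1]-50)<40)&(Q[...,2]>240)&(Q[...,2]<300)]
print(np.median(b,0))
E
```

```text
t 12.45 tcp stand mm [176.   61.7 418.4] F stand [-0.1 -0.5 -1. ] open -0.003 q [0.0653 0.2043 1.2598 0.0002 1.6794 1.3299]
tool axes in stand (cols):
 [[-0.0017 -0.     -1.    ]
 [ 0.0006 -1.      0.    ]
 [-1.     -0.0006  0.0017]]
shift [ -1.4  -4.3 114.1]
[172.7729  48.1088 279.4314]
```

View pics/s5.png

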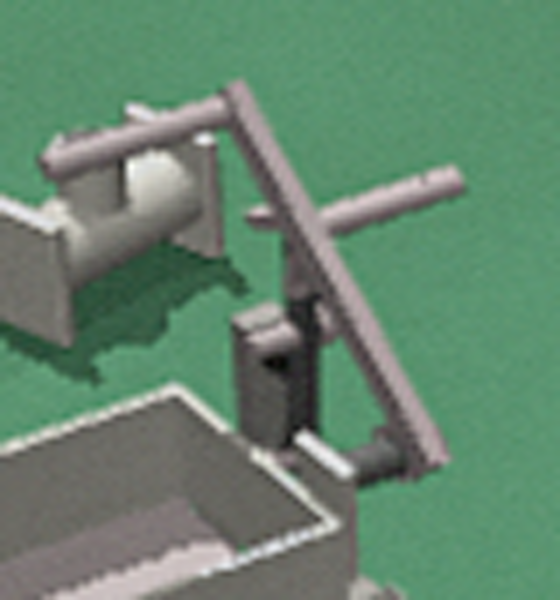

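View pics/yz5.png

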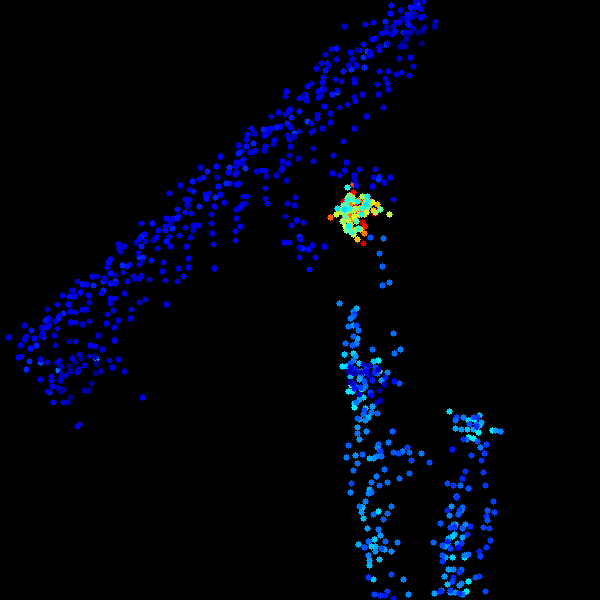

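Call:
servo_tool:
  targets: [0,-1,30,0,0,-1,35,0,0,-1,30,0,0,-1,19,0,0,0,0,0]

```text
time_s: 13.0
eef_pos: [0.4888, 0.1265, 0.4185]
eef_rot: [-0.108, -0.698, -0.108, 0.7]
wrist_force: [0.8, -0.6, -0.3]
opening: -0.003
```

```bash
python3 - <<'E'
from h import *
o,T=rep()
p,d=cams.camera("wrist"); cv2.imwrite("pics/w6.png",p)
M=cams.camera_params("wrist");K=M["intrinsics"];v,u=np.mgrid[:480,:640]
C=np.stack([(u-K[0,2])*d/K[0,0],(v-K[1,2])*d/K[1,1],d,np.ones_like(d)],-1)@M["mount"].T
W=C[...,:3]@T.T+o["eef_pos"]; Q=((W-OS)@RS)*1000; Q[d<=0]=np.nan
np.save("w6Q.npy",Q)
b=Q[(Q[...,0]>36)&(Q[...,0]<100)&(abs(Q[...,1]-66)<30)&(Q[...,2]>320)&(Q[...,2]<355)]; print("strapbar",len(b),np.median(b,0) if len(b) else 0)
b=Q[(Q[...,0]>109)&(Q[...,0]<124)&(abs(Q[...,1]-55)<25)&(Q[...,2]>205)&(Q[...,2]<240)]; print("stud",len(b), np.median(b,0) if len(b) else 0); 
if len(b): print(np.percentile(b,[5,25,75,95],axis=0))
E
```

```text
t 13.0 tcp stand mm [ 60.6  65.8 418.5] F stand [ 0.6 -0.8 -0.3] open -0.003 q [ 0.0177 -0.0655  1.545   0.      1.664   1.2828]
tool axes in stand (cols):
 [[-0.0018 -0.0005 -1.    ]
 [ 0.0006 -1.      0.0005]
 [-1.     -0.0006  0.0018]]
strapbar 2060 [ 74.1122  70.422  343.3981]
stud 157 [116.137   56.5886 225.9357]
[[111.6768  49.5624 221.9068]
 [114.1464  53.0606 224.5362]
 [118.6294  59.1713 226.7938]
 [121.2275  60.8424 227.7856]]
```

View pics/w6.png

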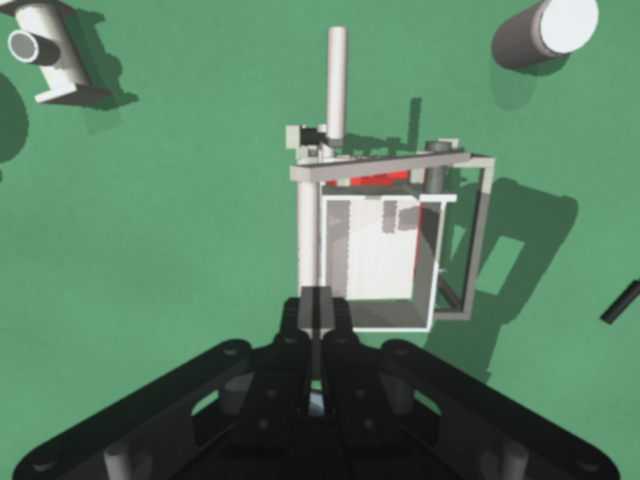

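Call:
servo_tool:
  targets: [15,-2,0,0,15,-2,0,0,12,-1,0,0,2,0,0,0,0,0,0,0]

```text
time_s: 13.55
eef_pos: [0.489, 0.1314, 0.3741]
eef_rot: [-0.108, -0.698, -0.108, 0.7]
wrist_force: [-0.0, 0.6, -0.3]
opening: -0.0
```

Call:
servo_tool:
  targets: [6.5,-4,0,0,6.5,-4.5,0,0,6.5,-4.5,0,0,6.5,-4.5,0,0,6.5,-4,0,0]

```text
time_s: 14.05
eef_pos: [0.4828, 0.1526, 0.343]
eef_rot: [0.108, 0.699, 0.108, -0.698]
wrist_force: [-0.7, 0.9, 2.7]
opening: 0.002
```

```bash
python3 - <<'E'
from h import *
o,T=rep()
p,d=cams.camera("wrist"); cv2.imwrite("pics/w7.png",p)
p,d=cams.camera("side"); cv2.imwrite("pics/s7.png",cv2.resize(p[100:260,220:380],None,fx=3.7,fy=3.7))
E
```

```text
t 14.05 tcp stand mm [ 62.8  92.5 343. ] F stand [-0.4  1.1  2.7] open 0.002 q [ 0.071  -0.0386  1.6658  0.0005  1.5129  1.3355]
tool axes in stand (cols):
 [[ 0.0016  0.0001 -1.    ]
 [ 0.0001 -1.     -0.0001]
 [-1.     -0.0001 -0.0016]]
```

View pics/w7.png

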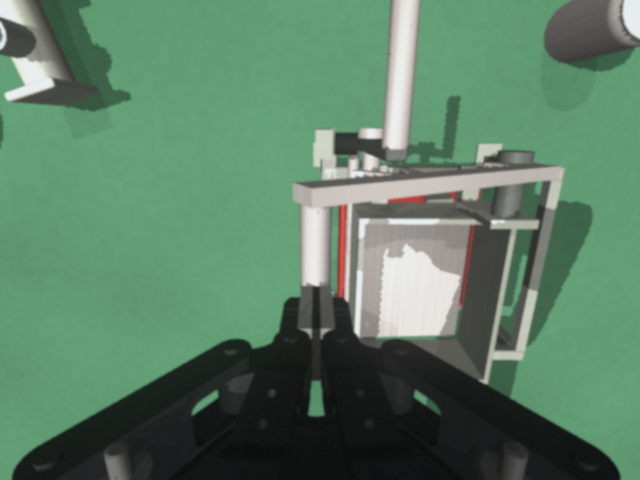

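View pics/s7.png

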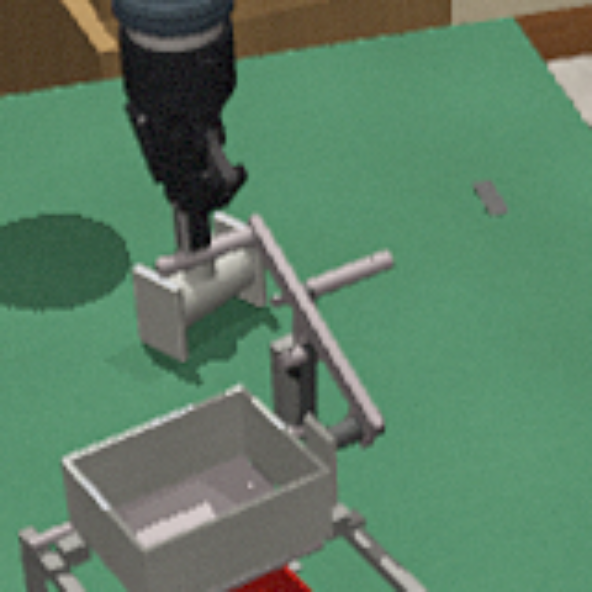

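Pressing centred on the strap's bar (w7: bar under the fingertips at about (316,290)). Continue along the arc.

Call:
servo_tool:
  targets: [5.5,-3.5,0,0,5.5,-3,0,0,6,-3,0,0,6,-3,0,0,6,-2.5,0,0]

```text
time_s: 14.65
eef_pos: [0.4781, 0.1664, 0.3132]
eef_rot: [-0.108, -0.699, -0.108, 0.699]
wrist_force: [-1.0, 1.2, 1.6]
opening: 0.006
```

Call:
servo_tool:
  targets: [5,-2,0,0,5,-1.5,0,0,4.5,-1.5,0,0,4.5,-1,0,0,4,-1,0,0]

```text
time_s: 15.15
eef_pos: [0.4761, 0.1728, 0.2904]
eef_rot: [-0.108, -0.699, -0.108, 0.699]
wrist_force: [0.5, 0.3, 2.1]
opening: -0.001
```

Call:
servo_tool:
  targets: [2,-0.5,0,0,1,-0.5,0,0,1,0,0,0,0,0,0,0,0,0,0,0]

```text
time_s: 15.65
eef_pos: [0.4759, 0.1737, 0.287]
eef_rot: [0.108, 0.699, 0.108, -0.699]
wrist_force: [-0.4, 0.3, 2.5]
opening: 0.002
```

```bash
python3 - <<'E'
from h import *
o,T=rep()
E
```

```text
t 15.65 tcp stand mm [ 62.6 114.8 287. ] F stand [-0.3  0.4  2.5] open 0.002 q [ 0.1154 -0.0005  1.7401 -0.0001  1.4016  1.3805]
tool axes in stand (cols):
 [[ 0.0004 -0.0005 -1.    ]
 [-0.0002 -1.      0.0005]
 [-1.      0.0002 -0.0004]]
```

Call:
servo_tool:
  targets: [1,-0.5,0,0,1,0,0,0,1,0,0,0,0,0,0,0,0,0,0,0]

```text
time_s: 16.15
eef_pos: [0.4757, 0.1744, 0.2839]
eef_rot: [0.108, 0.699, 0.108, -0.699]
wrist_force: [0.4, 0.7, 4.1]
opening: -0.002
```

Call:
servo_tool:
  targets: [1,-0.5,0,0,1,0,0,0,0,0,0,0,0,0,0,0,0,0,0,0]

```text
time_s: 16.65
eef_pos: [0.4756, 0.1748, 0.282]
eef_rot: [0.108, 0.699, 0.108, -0.699]
wrist_force: [-0.6, -0.8, 5.1]
opening: -0.002
```

Call:
servo_tool:
  targets: [1,0,0,0,1,0,0,0,0,0,0,0,0,0,0,0,0,0,0,0]

```text
time_s: 17.15
eef_pos: [0.4756, 0.1751, 0.2801]
eef_rot: [0.108, 0.699, 0.108, -0.699]
wrist_force: [-1.1, 1.9, 5.6]
opening: 0.002
```

Call:
servo_tool:
  targets: [1,-0.5,0,0,1,0,0,0,0,0,0,0,0,0,0,0,0,0,0,0]

```text
time_s: 17.65
eef_pos: [0.4754, 0.1755, 0.2781]
eef_rot: [0.108, 0.699, 0.108, -0.699]
wrist_force: [-0.3, 1.0, 5.9]
opening: -0.003
```

Wedging at about 5 N, as expected. Go on in small steps.

Call:
servo_tool:
  targets: [1,0,0,0,1,0,0,0,0,0,0,0,0,0,0,0,0,0,0,0]

```text
time_s: 18.15
eef_pos: [0.4754, 0.1758, 0.2762]
eef_rot: [0.107, 0.699, 0.108, -0.699]
wrist_force: [-0.3, 2.3, 5.9]
opening: 0.001
```

Call:
servo_tool:
  targets: [0.8,0,0,0,0.7,0,0,0,0,0,0,0,0,0,0,0,0,0,0,0]

```text
time_s: 18.65
eef_pos: [0.4753, 0.176, 0.2747]
eef_rot: [0.107, 0.699, 0.108, -0.699]
wrist_force: [-1.4, 3.6, 7.3]
opening: 0.001
```

Call:
servo_tool:
  targets: [0.8,0,0,0,0.7,0,0,0,0,0,0,0,0,0,0,0,0,0,0,0]

```text
time_s: 19.15
eef_pos: [0.4753, 0.1761, 0.2733]
eef_rot: [0.107, 0.699, 0.108, -0.699]
wrist_force: [-2.0, 3.6, 6.9]
opening: 0.001
```

Call:
servo_tool:
  targets: [0.5,0,0,0,0.5,0,0,0,0,0,0,0,0,0,0,0,0,0,0,0]

```text
time_s: 19.65
eef_pos: [0.4753, 0.1763, 0.2724]
eef_rot: [0.107, 0.699, 0.109, -0.699]
wrist_force: [-1.7, 4.7, 7.1]
opening: 0.001
```

Call:
servo_tool:
  targets: [0.5,0,0,0,0.5,0,0,0,0,0,0,0,0,0,0,0,0,0,0,0]

```text
time_s: 20.15
eef_pos: [0.4752, 0.1764, 0.2712]
eef_rot: [0.107, 0.699, 0.109, -0.699]
wrist_force: [-1.6, 4.2, 6.7]
opening: 0.003
```

Call:
servo_tool:
  targets: [0.5,0,0,0,0.5,0,0,0,0,0,0,0,0,0,0,0,0,0,0,0]

```text
time_s: 20.65
eef_pos: [0.4752, 0.1765, 0.2703]
eef_rot: [0.107, 0.699, 0.109, -0.699]
wrist_force: [-1.7, 5.5, 6.2]
opening: -0.002
```

Call:
servo_tool:
  targets: [0.5,0,0,0,0.5,0,0,0,0,0,0,0,0,0,0,0,0,0,0,0]

```text
time_s: 21.15
eef_pos: [0.4752, 0.1766, 0.2694]
eef_rot: [0.107, 0.699, 0.109, -0.699]
wrist_force: [-2.7, 5.3, 8.4]
opening: 0.001
```

Call:
servo_tool:
  targets: [0.5,0,0,0,0.5,0,0,0,0,0,0,0,0,0,0,0,0,0,0,0]

```text
time_s: 21.65
eef_pos: [0.4752, 0.1765, 0.2684]
eef_rot: [0.107, 0.699, 0.109, -0.699]
wrist_force: [-2.7, 5.2, 7.0]
opening: 0.002
```

Call:
servo_tool:
  targets: [0.5,0,0,0,0.3,0,0,0,0,0,0,0,0,0,0,0,0,0,0,0]

```text
time_s: 22.15
eef_pos: [0.4752, 0.1766, 0.2676]
eef_rot: [0.107, 0.699, 0.109, -0.699]
wrist_force: [-1.9, 6.0, 8.4]
opening: 0.001
```

Call:
servo_tool:
  targets: [0.5,0,0,0,0.3,0,0,0,0,0,0,0,0,0,0,0,0,0,0,0]

```text
time_s: 22.65
eef_pos: [0.4753, 0.1766, 0.2668]
eef_rot: [0.107, 0.699, 0.109, -0.699]
wrist_force: [-1.5, 5.0, 7.4]
opening: -0.001
```

Call:
servo_tool:
  targets: [0.5,0,0,0,0.3,0,0,0,0,0,0,0,0,0,0,0,0,0,0,0]

```text
time_s: 23.15
eef_pos: [0.4752, 0.1766, 0.2659]
eef_rot: [0.107, 0.699, 0.109, -0.699]
wrist_force: [-1.4, 5.6, 7.0]
opening: 0.002
```

```bash
python3 - <<'E'
from h import *
o,T=rep()
p,d=cams.camera("wrist"); cv2.imwrite("pics/w8.png",p)
E
```

```text
t 23.15 tcp stand mm [ 62.9 117.7 265.9] F stand [0.3 5.7 7. ] open 0.002 q [0.1197 0.0175 1.765  0.0029 1.3584 1.3834]
tool axes in stand (cols):
 [[ 0.0013  0.0002 -1.    ]
 [ 0.0027 -1.     -0.0002]
 [-1.     -0.0027 -0.0013]]
```

View pics/w8.png

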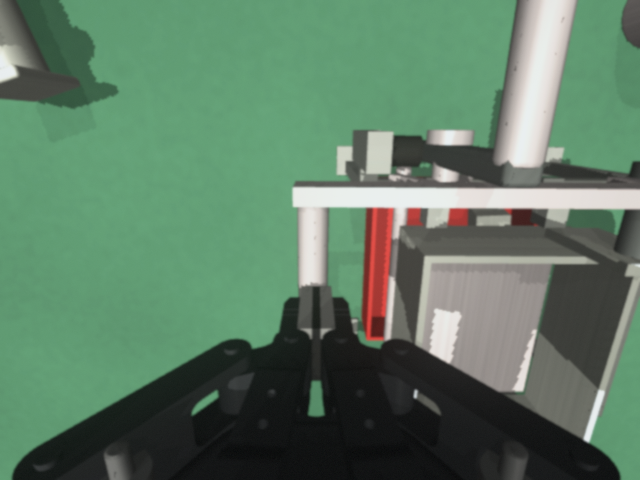

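Call:
servo_tool:
  targets: [0.5,0,0,0,0.4,0,0,0,0,0,0,0,0,0,0,0,0,0,0,0]

```text
time_s: 23.7
eef_pos: [0.4753, 0.1766, 0.2651]
eef_rot: [0.107, 0.699, 0.109, -0.698]
wrist_force: [-2.2, 4.9, 7.5]
opening: 0.005
```

Call:
servo_tool:
  targets: [0.5,0,0,0,0.4,0,0,0,0,0,0,0,0,0,0,0,0,0,0,0]

```text
time_s: 24.2
eef_pos: [0.4753, 0.1765, 0.2641]
eef_rot: [0.107, 0.699, 0.109, -0.698]
wrist_force: [-1.7, 5.7, 7.2]
opening: -0.002
```

Call:
servo_tool:
  targets: [0.5,0,0,0,0.4,0,0,0,0,0,0,0,0,0,0,0,0,0,0,0]

```text
time_s: 24.7
eef_pos: [0.4754, 0.1766, 0.2637]
eef_rot: [0.107, 0.699, 0.109, -0.698]
wrist_force: [-1.5, 5.1, 9.7]
opening: 0.005
```

Call:
servo_tool:
  targets: [0.5,0,0,0,0,0,0,0,0,0,0,0,0,0,0,0,0,0,0,0]

```text
time_s: 25.2
eef_pos: [0.4754, 0.1766, 0.2634]
eef_rot: [0.107, 0.699, 0.109, -0.698]
wrist_force: [-3.3, 4.2, 11.1]
opening: -0.002
```

Call:
servo_tool:
  targets: [0.5,0,0,0,0,0,0,0,0,0,0,0,0,0,0,0,0,0,0,0]

```text
time_s: 25.7
eef_pos: [0.4754, 0.1766, 0.263]
eef_rot: [0.107, 0.699, 0.109, -0.698]
wrist_force: [-3.8, 4.7, 11.7]
opening: 0.003
```

Call:
servo_tool:
  targets: [0.5,0,0,0,0,0,0,0,0,0,0,0,0,0,0,0,0,0,0,0]

```text
time_s: 26.2
eef_pos: [0.4754, 0.1767, 0.2627]
eef_rot: [0.107, 0.699, 0.109, -0.698]
wrist_force: [-4.2, 4.8, 12.0]
opening: -0.001
```

Call:
servo_tool:
  targets: [0.5,0,0,0,0,0,0,0,0,0,0,0,0,0,0,0,0,0,0,0]

```text
time_s: 26.7
eef_pos: [0.4755, 0.1767, 0.2625]
eef_rot: [0.107, 0.699, 0.109, -0.698]
wrist_force: [-4.7, 5.6, 14.4]
opening: -0.0
```

```bash
python3 - <<'E'
from h import *
o,T=rep()
p,d=cams.camera("side"); np.save("side9.npy",d); cv2.imwrite("pics/s9.png",cv2.resize(p[140:260,240:360],None,fx=5,fy=5,interpolation=cv2.INTER_CUBIC))
Q=((cloud("side",d)-OS)@RS)*1000
b=Q[(Q[...,0]>150)&(Q[...,0]<195)&(abs(Q[...,1]-50)<40)&(Q[...,2]>240)&(Q[...,2]<300)]
print("leverbar",np.median(b,0))
E
```

```text
t 26.7 tcp stand mm [ 63.1 117.7 262.5] F stand [-2.8  6.8 14.4] open -0.0 q [0.1197 0.0204 1.7691 0.0029 1.3502 1.3835]
tool axes in stand (cols):
 [[ 0.0023  0.0003 -1.    ]
 [ 0.0024 -1.     -0.0003]
 [-1.     -0.0024 -0.0023]]
leverbar [173.0103  54.7511 279.3631]
```

View pics/s9.png

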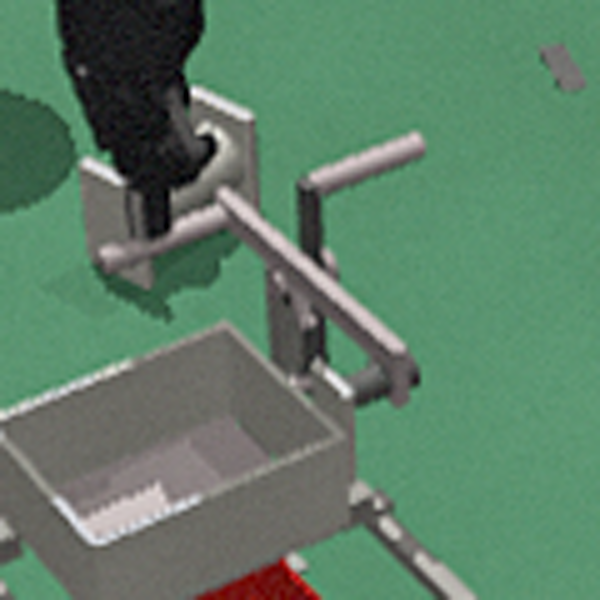

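Call:
servo_tool:
  targets: [0.5,0,0,0,0.5,0,0,0,0,0,0,0,0,0,0,0,0,0,0,0]

```text
time_s: 27.25
eef_pos: [0.4756, 0.1768, 0.2621]
eef_rot: [0.107, 0.7, 0.109, -0.698]
wrist_force: [-6.7, 4.4, 17.9]
opening: -0.002
```

Call:
servo_tool:
  targets: [0.5,0,0,0,0.5,0,0,0,0,0,0,0,0,0,0,0,0,0,0,0]

```text
time_s: 27.75
eef_pos: [0.4756, 0.1768, 0.2617]
eef_rot: [0.107, 0.7, 0.109, -0.698]
wrist_force: [-7.6, 5.1, 20.2]
opening: 0.006
```

Call:
servo_tool:
  targets: [0.5,0,0,0,0.5,0,0,0,0,0,0,0,0,0,0,0,0,0,0,0]

```text
time_s: 28.25
eef_pos: [0.4757, 0.1768, 0.2612]
eef_rot: [0.107, 0.7, 0.109, -0.698]
wrist_force: [-8.6, 4.8, 24.8]
opening: -0.006
```

```bash
cat > chk.py <<'E'
from h import *
def chk(tag):
    p,d=cams.camera("side"); Q=((cloud("side",d)-OS)@RS)*1000
    b=Q[(Q[...,0]>150)&(Q[...,0]<195)&(abs(Q[...,1]-50)<40)&(Q[...,2]>240)&(Q[...,2]<300)]
    print("leverbar",np.median(b,0),b.mean(0),len(b))
    m=(Q[...,0]>104)&(Q[...,0]<118)&(Q[...,1]>-60)&(Q[...,1]<112)&(Q[...,2]>215)&(Q[...,2]<260)
    s=Q[m]; s=s[(s[:,1]<20)|(s[:,1]>70)]; k=np.polyfit(s[:,1],s[:,2],1); print("strap slope side",k,len(s), "pivot region z", np.median(s[abs(s[:,1]+42)<8,2]))
    cv2.imwrite(f"pics/{tag}.png",cv2.resize(p[140:260,240:360],None,fx=5,fy=5,interpolation=cv2.INTER_CUBIC)); return p
E
python3 - <<'E'
from chk import *
o,T=rep()
chk("s10")
E
```

```text
t 28.25 tcp stand mm [ 63.4 117.8 261.2] F stand [-6.7  7.2 24.8] open -0.006 q [0.12   0.0213 1.7708 0.0029 1.3463 1.3834]
tool axes in stand (cols):
 [[ 0.0036  0.0005 -1.    ]
 [ 0.0022 -1.     -0.0005]
 [-1.     -0.0022 -0.0036]]
leverbar [171.9484  53.795  279.2073] [172.1902  54.2079 278.9408] 80
strap slope side [  0.0077 235.8063] 228 pivot region z 235.42014641395832
```

Call:
servo_tool:
  targets: [-3,0,0,0,-6,0,0,0,-15,0,0,0,-30,0,0,0,-30,0,0,0]

```text
time_s: 28.8
eef_pos: [0.4745, 0.1749, 0.341]
eef_rot: [-0.108, -0.698, -0.108, 0.7]
wrist_force: [0.1, 0.4, 0.5]
opening: -0.002
```

Call:
servo_tool:
  targets: [-30,0,0,0,-30,0,0,0,-20,0,0,0,0,0,0,0,0,0,0,0]

```text
time_s: 29.3
eef_pos: [0.4752, 0.175, 0.4205]
eef_rot: [-0.108, -0.698, -0.108, 0.699]
wrist_force: [-0.1, -0.3, -0.2]
opening: -0.003
```

```bash
python3 - <<'E'
from chk import *
o,T=rep()
p=chk("s11")
p,d=cams.camera("wrist"); cv2.imwrite("pics/w11.png",p)
M=cams.camera_params("wrist");K=M["intrinsics"];v,u=np.mgrid[:480,:640]
C=np.stack([(u-K[0,2])*d/K[0,0],(v-K[1,2])*d/K[1,1],d,np.ones_like(d)],-1)@M["mount"].T
W=C[...,:3]@T.T+o["eef_pos"]; Q=((W-OS)@RS)*1000; Q[d<=0]=np.nan
b=Q[(Q[...,0]>150)&(Q[...,0]<195)&(abs(Q[...,1]-50)<40)&(Q[...,2]>240)&(Q[...,2]<300)]; print("w leverbar",np.median(b,0),np.percentile(b,[2,98],axis=0))
b=Q[(Q[...,0]>40)&(Q[...,0]<90)&(abs(Q[...,1]-118)<30)&(Q[...,2]>215)&(Q[...,2]<260)]; print("w strapbar",np.median(b,0),np.percentile(b,[2,98],axis=0))
s=Q[(Q[...,0]>104)&(Q[...,0]<117)&(Q[...,1]>-60)&(Q[...,1]<112)&(Q[...,2]>222)&(Q[...,2]<260)]; print(np.polyfit(s[:,1],s[:,2],1))
p,d=cams.camera("scene"); cv2.imwrite("pics/sc11.png",cv2.resize(p[140:290,260:420],None,fx=4,fy=4,interpolation=cv2.INTER_CUBIC))
E
```

```text
t 29.3 tcp stand mm [ 62.3 116.3 420.5] F stand [-0.2 -0.2 -0.2] open -0.003 q [ 0.1183 -0.0625  1.5384 -0.0002  1.667   1.3834]
tool axes in stand (cols):
 [[-0.0014 -0.0006 -1.    ]
 [ 0.0001 -1.      0.0006]
 [-1.     -0.0001  0.0014]]
leverbar [172.4075  54.9202 280.0026] [172.7005  54.7925 278.9445] 79
strap slope side [  0.0274 236.8413] 233 pivot region z 239.86404543283948
w leverbar [173.3763  59.182  283.7946] [[150.7539  51.9875 278.5815]
 [194.0358  64.5468 285.8266]]
w strapbar [ 65.821  119.0539 239.488 ] [[ 41.1568 112.8151 235.6831]
 [ 88.9965 125.4167 241.3781]]
[  0.0003 244.9626]
```

View pics/s11.png

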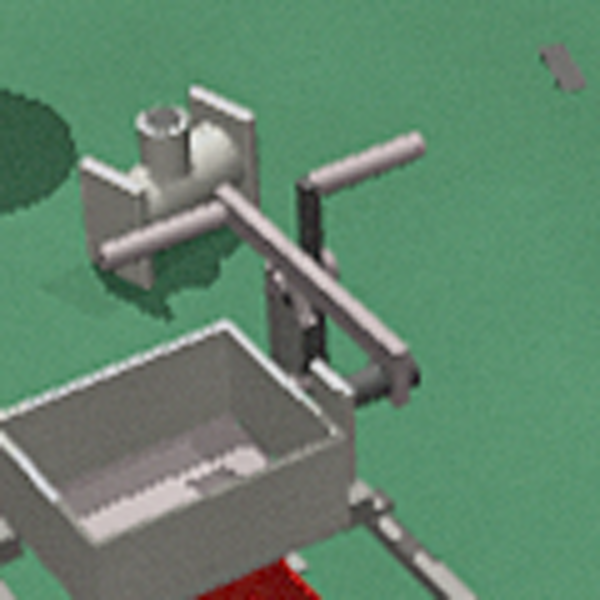

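View pics/sc11.png

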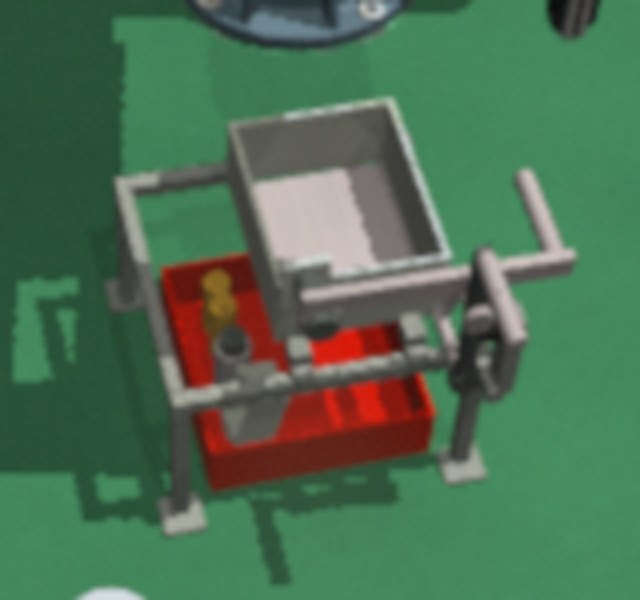

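View pics/w11.png

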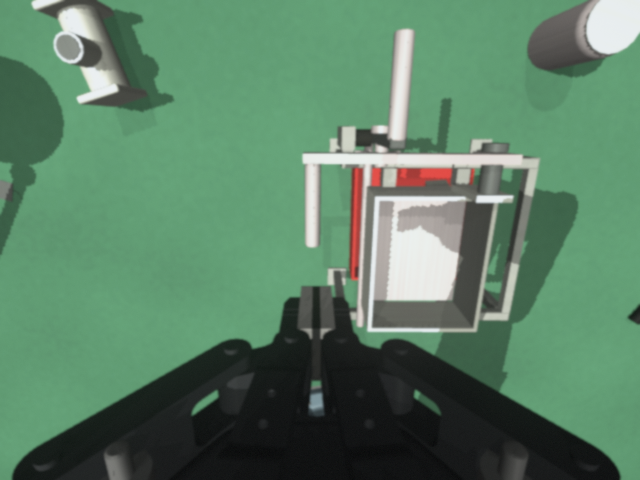

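```bash
python3 - <<'E'
from h import *
print(workorder.hand_in()); print(telemetry.get_obs()["time_s"])
E
```

```text
the job is handed in; nothing more can be done
None
the job is handed in; nothing more can be done
```

I emptied the hopper, shut and latched the trap, and handed the job in at about 29.5 s of the 54 s allowed. No verdict was reported.

- **Emptying:** I guided the lever's bar over to its stop, where the force jumped to 12 N. The camera images show the float, bowl and slide in the red box, leaning against its wall. The fingers stayed well clear of all three.
- **Shutting:** I swung the lever back until it met the hard stop at about 13 N, then let go. The bar sprang back.
- **Latching:** I pressed the strap down in small steps. It wedged at 5–8 N, then the force climbed to 25 N and I stopped, below the 35 N limit.
- **After letting go:**
  - The lever's bar stayed where the strap had drawn it, about 0.05 rad tighter than when it was released. The wrist camera puts it at y = 59 mm against 58 mm for fully shut.
  - The strap's end bar sits level, at about 0 rad. That matches the stud height of about 75 mm that I had measured in the images.
  - The gripper hung clear above it.

**Less certain:**
- The rise in force at the bottom was gradual, about 2 mm of travel from 8 to 25 N. I took it as bottoming because the strap angle agreed with the stud height.
- The side camera's strap slope varied between 0.01 and 0.03 rad, within its noise.
- I did not measure the bolt's position precisely, and I only saw the bystanders standing in place in the images.

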